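# Stand the toppled spice jar back in its rack and swing the retaining bar over

## Task

One spice jar has toppled forward and leans out over the front lip of the spice rack. Push it back up with the fingertips until it stands upright in its bay like the others, then push the rack's retaining bar over from behind and down in front of the jars until it rests on its stops. Push gently: do not pinch, lift or carry any jar, and leave the other three jars, the pepper mill and the salt shaker standing where they are.

Things in the scene. Friction and masses are not known exactly. Their poses are not given: they have to be found in the camera images.
- rack: wooden spice rack fixed to the worktop, 252 mm wide (its y), 84 mm deep, end panels 117 mm high; origin under it on the worktop, x to its back (away from the robot), z up. Jars stand on its deck at z = 10 mm, one to a bay: four bays, 54 mm wide, centred at y = -87, -29, 29 and 87 mm, parted by fins up to z = 35 mm. Back wall: inner face at x = 36 mm, top at z = 78 mm
- lip (a point): middle of the top edge of the rack's front lip, at rack x = -33 mm, z = 45 mm; the lip is 8 mm thick (x -37 to -29 mm) and runs along the rack's y
- fallen_jar: the toppled spice jar: glass, yellowish cap, 45 mm across, 107 mm tall, 0.08 to 0.16 kg; origin on its axis, 14 mm above the foot, z up the axis. Foot in one bay against the back wall, it leans about 45 degrees towards the robot over the lip. Follow the cap up and back in an arc about the foot (1 to 3 N; a level shove jams it); within 20 degrees of upright it rights itself
- jar_foot (a point): centre of the underside of the toppled jar's foot, which is about 43 mm across and turns on its front edge on the waxed, slippery deck
- jar_cap (a point): centre of the top of the toppled jar's cap, 107 mm up its axis from the foot; the cap is 45 mm across
- bar (a joint): angle of the rack's retaining bar (rad): 0 = open, folded 25 degrees behind the vertical; grows as the bar swings up, over the jars and down in front; 0.436 = straight up; 2.356 = closed on its stops, 20 degrees below level. Stiff hinge: stays where it is left, takes 1 to 2 N at the bar to move. It starts at 0 to 0.4 and cannot close while a jar leans out
- bar_mid (a point): middle of the retaining bar's wooden rod, 12 mm thick, which runs the whole width of the rack parallel to the rack's y, 56 mm from its hinge axis on two flat steel arms outside the end panels
- bar_hinge (a point): point on the bar's hinge axis in the middle of the rack's width, at rack x = 12 mm, z = 100 mm; the axis is parallel to the rack's y
- jar_a: spice jar with a white cap, 44 mm across, 101 mm tall, standing in one of the rack's bays; origin at the centre of its foot, z up its axis
- jar_b: spice jar with a dark cap, 43 mm across, 99 mm tall, standing in one of the rack's bays; origin at the centre of its foot, z up its axis
- jar_c: spice jar with a white cap, 44 mm across, 101 mm tall, standing in one of the rack's bays; origin at the centre of its foot, z up its axis
- pepper_mill: dark wooden pepper mill, 58 mm across, 160 mm tall, standing behind the right half of the rack; origin at the centre of its foot
- salt_shaker: glass salt shaker with a metal top, 44 mm across, 90 mm tall, standing beside the rack's left end; origin at the centre of its foot

How it is judged (in metres and radians):
On the way, in this order (a step that is already met when the one before it is completed fails the run):
1. the toppled jar stands upright in its bay (angle between fallen_jar's own z axis and vertical below 0.06 rad and z of jar_foot in the frame of rack below 0.016 m and x of jar_foot in the frame of rack between -0.015 and 0.025 m), for 0.2 s.
2. the retaining bar is closed in front of the jars (value of joint bar above 2.28 rad), for 0.2 s.
At the end, for the whole second after the job is handed in: The toppled jar stands at rest in its bay: within 0.06 rad (3.5 degrees) of upright, foot on the deck (within 6 mm) between lip and back wall; the retaining bar is closed to within 0.076 rad of its stops (joint above 2.28); the other three jars stand upright on the deck (all of step 1 and value of joint bar above 2.28 rad and linear speed of fallen_jar below 0.01 m/s and angle between each of jar_a, jar_b, jar_c's own z axis and vertical below 0.06 rad and z of each of jar_a, jar_b, jar_c in the frame of rack below 0.016 m); the robot touches nothing.
It fails at once if the toppled jar is lifted (foot centre more than 55 mm above the worktop, or more than 30 mm while the jar is within 0.35 rad of upright) (height (world z) of jar_foot above 0.055 m or (height (world z) of jar_foot above 0.03 m and angle between fallen_jar's own z axis and vertical below 0.35 rad)).
It fails at once if a jar is pinched or pressed hard by the fingers (more than 20 N) (contact force between the fingers and fallen_jar above 20 N or contact force between the fingers and jar_a above 20 N or contact force between the fingers and jar_b above 20 N or contact force between the fingers and jar_c above 20 N).
It fails at once if another jar is lifted, tipped or moved by more than 30 mm (distance of any of jar_a, jar_b, jar_c from where it was at the start of the episode above 0.03 m or angle between any of jar_a, jar_b, jar_c's own z axis and vertical above 0.35 rad).
It fails at once if the pepper mill or the salt shaker is moved by more than 20 mm or tipped (distance of any of pepper_mill, salt_shaker from where it was at the start of the episode above 0.02 m or angle between any of pepper_mill, salt_shaker's own z axis and vertical above 0.35 rad).
It also fails if it takes over 67 s, if anything falls off the work surface, if the arm or the gripper's body presses on something with over 40 N, if the wrist force passes 120 N, or if a joint passes its speed limit or range.

## Robot

A 6-joint arm with a two-finger parallel gripper is mounted at the origin on a cart in front of the work surface, level with it; the furniture and walls round the work are solid. World frame = base frame: x ahead of the robot, y to its left, z up, the work surface at z = 0. Lengths are in m, angles in degrees, forces in N, time in s.
With the tool pointing down it reaches from about 0.4 to 0.825 m from the base axis. Payload 7 kg.
Tool frame: the origin (TCP) lies between the finger pads; the fingertips stand 25 mm ahead of it and the grasp point (between the pads) lies 6 mm ahead of it; z points along the fingers, y is the line along which they close (so a half turn about z gives the same grasp; the last joint's range is limited). The gripper opens to 88 mm and grips with 3 to 60 N. Pads are 19 mm wide; open, the fingers measure 130 mm over their backs; the gripper's body (78 mm by 193 mm) begins 47 mm behind the grasp point.
Start: joints at [-57.519, 20.546, 0.682, 0, -70.136, -16.507], TCP at [0.186, -0.649, 0.252] pointing down, gripper open.
Joint ranges: [-176.03, 176.03], [-82.01, 121.73], [-58.28, 71.71], [-173.87, 95.51], [-174.79, -0.11], [-173.66, 173.66]. Speed limits (degrees/s): [136.94, 136.94, 172.46, 180, 180, 180].

## Interface

Orientations are given as [roll, pitch, yaw] about the fixed x, y, z axes, in that order (R = Rz(yaw) Ry(pitch) Rx(roll)).
In Python, from plant import ctrl gives the robot as it stands.
- The arm moves only by the tool drive_effector, called after ">>>" in YAML: its name, and indented under it one key for each argument. Schema: {"type":"object","properties":{"increments":{"type":"array","items":{"type":"array","items":{"type":"number"},"minItems":5,"maxItems":5},"minItems":1,"maxItems":8},"only":{"type":"string"},"quiet":{"type":"boolean"},"lines":{"type":"string"}},"required":["increments"],"additionalProperties":false}. increments is a list of rows, 1 to 8 of them, each of 5 numbers: dx, dy, dz in a scale on which 1.0 is 0.6 m, then a turn about the tool's z in shares of 60 degrees (1.0 is 60 degrees), then the finger opening in m; each row is the pose to reach, as a shift and turn from the pose commanded when the call began, along the tool's axes at that moment; what a row does not reach only later rows make up. A row lasts 1/8 s, in which the tool goes at most 0.0625 m and 10.7 degrees, less where a joint would pass 70% of its speed; a pose out of reach is approached as far as the arm can. The fingers move at their own pace and stop on an object; the grip force is fixed at half the most. Time passes only in rows, so rows that do not move let the fingers close. The tool returns the time, the measured TCP pose, the force, the opening and the grip force at its end. only (a regular expression) keeps the lines of the reply that match it, lines (a string "A,B") keeps lines A to B, and quiet returns only ok. A shift or turn number past 1, either way, is cut back to 1. Input that does not fit is refused with a message, and nothing moves.
- ctrl.get_obs(): the state, without advancing time (a new reading comes with each control period).
- ctrl.snapshot(name): name is "scene" or "top"; returns a dict with "frame" (420x560x3 uint8, red, green, blue), "z_map" (420x560 float32, m along the optical axis (not along the pixel's ray), 0 where there is no reading), "fovy" (degrees; the focal length in pixels is half the picture's height over the tangent of half this angle, whatever the lens; pixels are square), "cx", "cy" (the principal point, pixels), "R" (3x3) and "t" (3): a world point X has camera coordinates R X + t. Camera axes: x right, y down, z forward; pixel columns grow to the right and rows downward; lengths in m; the calibration is good to about 2 mm. A picture is of the moment at which its call begins.
- ctrl.close_job(): hands the job in; it is judged then, once.
The state is a dict: "clock": time; "joint_pos": joint angles; "qvel": joint speeds; "tau": joint torques, N m; "tool_pos": TCP position; "orientation": TCP orientation; "force": force on the tool from outside, world axes, zero at the start; "moment": the same for the moment, N m; "opening": finger opening in m; "gripper_force": force on a finger pad.
Only numpy, scipy, OpenCV 4.12 (cv2) and the standard library are available. Lean on these libraries where they do the work, as an engineer would, in place of code of your own. Each camera call takes 0.05 s, during which the arm holds its last target. There are 200 camera calls.

## Working session

There is one attempt and no reset: what is moved stays moved. The work goes in short steps, Python scripts to look and compute and a tool call to move; the robot and the scene stay as the last step left them, time stands still between calls to the robot, and variables do not carry over. Pictures are saved under pics/ and viewed, at most 10 in all, crops included, and the job is handed in when it is done.

```bash
ls; mkdir -p pics
```

Create h.py:
```python
import numpy as np, cv2
from plant import ctrl
def snap(n,f=None):
    s=ctrl.snapshot(n)
    if f: cv2.imwrite('pics/'+f,s['frame'][:,:,::-1])
    return s
def cloud(s):
    z=s['z_map'];h,w=z.shape;f=h/2/np.tan(np.radians(s['fovy'])/2)
    v,u=np.mgrid[:h,:w]
    P=np.stack([(u-s['cx'])/f*z,(v-s['cy'])/f*z,z],-1)
    W=(P-np.array(s['t']))@np.array(s['R'])
    W[z==0]=np.nan
    return W
```

Run:
```python
from h import *
for n in('scene','top'):
    s=snap(n,n+'0.png'); np.savez(n+'0.npz',**s); print(n,s['fovy'],np.round(-np.array(s['R']).T@s['t'],3))
o=ctrl.get_obs();print(o)
```

```text
pics
plant.py
scene 50.6826326741288 [-0.039  0.558  0.468]
top 51.66761590863319 [0.47  0.166 0.954]
{'clock': 0.1, 'joint_pos': array([-5.75203981e+01,  2.05879455e+01,  6.38958263e-01, -1.52771288e-02,
       -7.01369036e+01, -1.65072097e+01]), 'qvel': array([-0.07103049, -0.01181539,  0.09811059,  0.08239564,  0.07570596,
        0.10895119]), 'tau': array([-8.29957389e-04, -5.84165168e+01,  2.93750310e+01,  7.01557383e+00,
        1.01311514e-02, -6.58659746e-05]), 'tool_pos': array([ 0.18559878, -0.64856577,  0.25071667]), 'orientation': array([ 1.79913568e+02, -1.06362749e-02, -1.64032801e+02]), 'force': array([-0.8175903 , -0.34314034,  0.01750786]), 'moment': array([ 0.01698973,  0.01405282, -0.00271657]), 'gripper_force': 0.0, 'opening': 0.08782163553159665}
```

View pics/scene0.png

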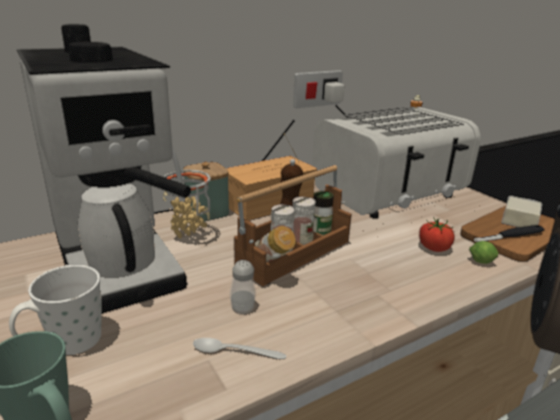

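View pics/top0.png

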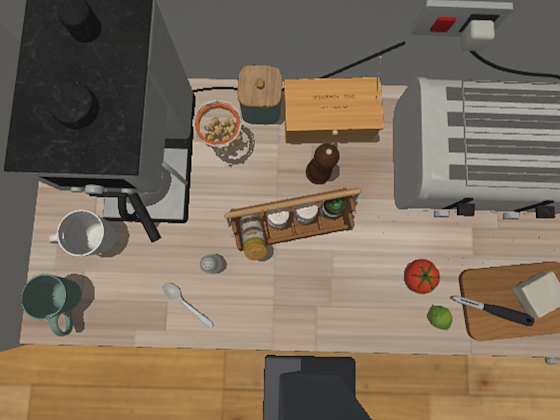

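The top view shows the rack at about (295,220). The yellow-capped jar, cap near (256,250), leans out of the leftmost bay. The bar rod runs from (226,213) to (358,192), the mill is at (322,162) and the shaker at (211,263). Next I measure these.

Run:
```python
from h import *
for n in('top','scene'):
    s=dict(np.load(n+'0.npz'));W=cloud(s);np.save(n+'W.npy',W)
    if n=='top':
        for nm,u,v in[('capfront',256,250),('cap',255,255),('rodL',232,211),('rodM',292,202),('rodR',352,193),('lipR',345,230),('lip',300,238),('wa',278,217),('wb',307,211),('dk',335,204),('mill',327,152),('salt',211,262),('table',300,290),('endR',353,222),('jarbody',249,228)]:
            print(nm,np.round(W[v,u],3))
        c=s['frame'][170:280,190:380,::-1]
        cv2.imwrite('pics/c1.png',cv2.resize(c,None,fx=4.2,fy=4.2,interpolation=2))
    else:
        c=s['frame'][150:330,210:380,::-1]
        cv2.imwrite('pics/c2.png',cv2.resize(c,None,fx=3.3,fy=3.3,interpolation=2))
```

```text
capfront [0.527 0.195 0.102]
cap [0.518 0.197 0.094]
rodL [0.601 0.244 0.116]
rodM [0.614 0.13  0.16 ]
rodR [0.635 0.018 0.161]
lipR [ 0.584  0.003 -0.001]
lip [0.561 0.105 0.028]
wa [0.593 0.154 0.111]
wb [0.606 0.097 0.112]
dk [0.623 0.042 0.108]
mill [0.713 0.065 0.159]
salt [0.502 0.284 0.088]
table [0.451 0.101 0.001]
endR [ 0.592 -0.001  0.074]
jarbody [0.573 0.212 0.079]
```

View pics/c1.png

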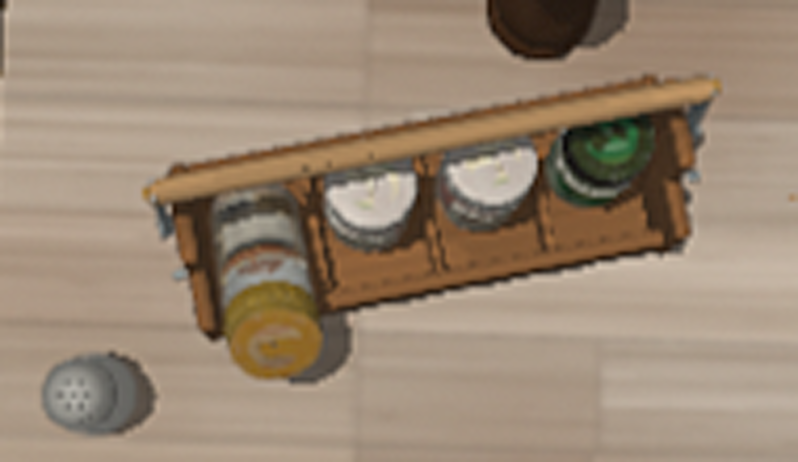

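View pics/c2.png

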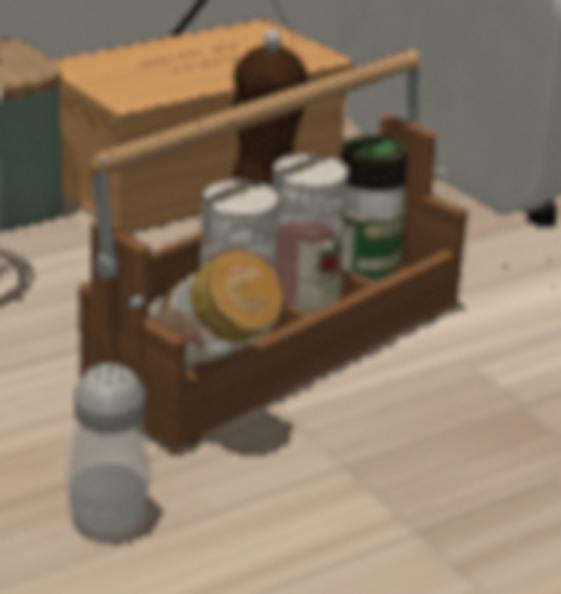

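The crops show the fallen jar in the left end bay (y=+87), its cap tipped over the lip. The rod stands nearly vertical above the rack. Next I fit the rack frame from the rod, lip and end panels, and the cap plane.

Run:
```python
from h import *
for n in('top','scene'):
    W=np.load(n+'W.npy');s=np.load(n+'0.npz');F=s['frame'].astype(int)
    X,Y,Z=np.moveaxis(W,-1,0)
    roi=(X>.45)&(X<.72)&(Y>-.05)&(Y<.28)
    rod=roi&(Z>.14)&(Z<.175)&(X<.665)&(X>.57)
    p=W[rod];
    for _ in range(4):
        A=np.polyfit(p[:,1],p[:,0],1);r=p[:,0]-np.polyval(A,p[:,1]);p=p[abs(r)<.012]
    print(n,'rod n',len(p),'yaw',np.degrees(np.arctan(-A[0])),'x at mid',np.polyval(A,.13),'y',p[:,1].min(),p[:,1].max(),'z',np.percentile(p[:,2],[5,50,95]))
    yaw=np.arctan(-A[0])
    hsv=cv2.cvtColor(s['frame'],cv2.COLOR_RGB2HSV).astype(int)
    R=F[...,0];B=F[...,2]
    cap=(hsv[...,0]>17)&(hsv[...,0]<30)&(hsv[...,1]>140)&(X>.46)&(X<.57)&(Y>.15)&(Y<.25)&(Z>.05)&(Z<.14)
    q=W[cap];print('cap n',len(q),q.min(0).round(3),q.max(0).round(3),'mean',q.mean(0).round(3))
    # ransac plane
    rng=np.random.default_rng(0);best=None
    for _ in range(800):
        a,b,c=q[rng.choice(len(q),3,False)];nn=np.cross(b-a,c-a);l=np.linalg.norm(nn)
        if l<1e-5: continue
        nn/=l;i=abs((q-a)@nn)<.002
        if best is None or i.sum()>best.sum(): best=i
    k=q[best];m=k.mean(0);nn=np.linalg.svd(k-m)[2][2];nn*=-np.sign(nn[0]);print(' plane n',len(k),'c',((k.min(0)+k.max(0))/2).round(3),m.round(3),'normal',nn.round(3))
    # white/dark cap tops
    d=np.array([-np.sin(yaw),np.cos(yaw)])
    # end panels & lip: heights in rack coords about rod mid
    ex=np.array([np.cos(yaw),np.sin(yaw)]);o=np.array([np.polyval(A,.13),.13])
    rx=(W[...,:2]-o)@ex; ry=(W[...,:2]-o)@d
    fr=roi&(Z>.025)&(Z<.055)&(rx<-.01)&(ry<.05)&(ry>-.15);print(' lip rx',np.percentile(rx[fr],[1,5,25,50,75]).round(4),'z',np.percentile(Z[fr],[50,95,99]).round(3))
    ep=roi&(Z>.06)&(Z<.125)&(rx<.04)
    for sg in(1,-1):
        e=ep&(sg*ry>.10)&(sg*ry<.16);print(' end',sg,'ry',np.percentile(ry[e],[2,50,98]).round(4),'rx',np.percentile(rx[e],[1,99]).round(4),'zmax',Z[e].max())
    r2=roi&(Z>.14)&(Z<.175)&(abs(rx)<.02);print(' rod ry',ry[r2].min(),ry[r2].max())
    for nm,lo,hi in(('caps',.095,.118),):
        w=roi&(Z>lo)&(Z<hi)&(abs(rx)<.04)
        for a,b in((-.117,-.062),(-.058,-.002),(.002,.058)):
            e=w&(ry>a)&(ry<b);print(' jar',rx[e].min().round(3),rx[e].max().round(3),np.median(ry[e]).round(3)) if e.any() else 0
```

```text
top rod n 883 yaw 12.653240741691905 x at mid 0.6115943112970756 y -6.743160745682746e-05 0.25486818748475887 z [0.15583706 0.15987803 0.16244076]
cap n 332 [0.51  0.178 0.084] [0.553 0.222 0.115] mean [0.533 0.198 0.102]
 plane n 174 c [0.525 0.197 0.1  ] [0.525 0.196 0.1  ] normal [-0.684 -0.155  0.713]
 lip rx [-0.0556 -0.0553 -0.0531 -0.0492 -0.028 ] z [0.043 0.051 0.053]
 end 1 ry [0.1004 0.1128 0.126 ] rx [-0.076   0.0241] zmax 0.12493849688389286
 end -1 ry [-0.1293 -0.1175 -0.1006] rx [-0.0558  0.0243] zmax 0.12426427234872608
 rod ry -0.1335791769390196 0.12806810089454565
 jar -0.027 0.002 -0.089
 jar -0.028 0.003 -0.03
 jar -0.029 0.002 0.026
scene rod n 698 yaw 12.613117246586198 x at mid 0.6081742439614435 y 0.0033544314474323366 0.25754526793660265 z [0.14802833 0.1582542  0.16194695]
cap n 227 [0.506 0.181 0.074] [0.543 0.223 0.112] mean [0.521 0.212 0.094]
 plane n 102 c [0.521 0.201 0.098] [0.519 0.206 0.097] normal [-0.716 -0.081  0.693]
 lip rx [-0.0543 -0.0535 -0.052  -0.0477 -0.0228] z [0.039 0.052 0.054]
 end 1 ry [0.1007 0.12   0.1286] rx [-0.0751  0.0243] zmax 0.12469831559283491
 end -1 ry [-0.1275 -0.1165 -0.1025] rx [-0.0539  0.016 ] zmax 0.12452647237475795
 rod ry -0.12987970665818888 0.1308868327882259
 jar -0.026 0.016 -0.088
 jar -0.026 0.017 -0.022
 jar -0.027 0.019 0.035
```

Add to h.py:
```python
from scipy.spatial.transform import Rotation as Ro
YAW=12.63;O=np.array([.5927,.125])
c_,s_=np.cos(np.radians(YAW)),np.sin(np.radians(YAW));M=np.array([[c_,-s_],[s_,c_]])
def to_rack(W): return np.concatenate([(W[...,:2]-O)@M,W[...,2:]],-1)
def go(x,y,tip,world=False):
    "tool-axis shift (mm) and turn to bring fingertip to rack x,y,tip height (m)"
    o=ctrl.get_obs();p=o['tool_pos'];R=Ro.from_euler('xyz',o['orientation'],degrees=True)
    xy=np.array([x,y]) if world else O+M@[x,y]
    d=R.inv().apply(np.array([*xy,tip+.025])-p)
    ty=R.apply([0,1,0]);a=np.degrees(np.arctan2(ty[1],ty[0]))-(90+YAW)
    print('shift',d.round(4),'turn',round(a,2),'| tip in rack',to_rack(p).round(4)-[0,0,.025],'F',o['force'].round(1),'t',o['clock'])
```

Run:
```python
from h import *
for n in('top','scene'):
    P=to_rack(np.load(n+'W.npy')).reshape(-1,3);P=P[~np.isnan(P[:,0])]
    h=P[(P[:,2]>.12)&(abs(P[:,1])<.4)&(P[:,0]>-.4)&(P[:,0]<.22)]
    k=(np.floor(h/.04)*40).astype(int);u,cn=np.unique(k,axis=0,return_counts=True)
    print(n);print(u[(cn>5)&(abs(u[:,0]+0)<400)&~((abs(u[:,1])<130)&(u[:,0]<60))].tolist())
    r=P[(abs(P[:,0]-.02)<.03)&(P[:,2]>.14)&(abs(P[:,1])<.12)];print('rod',r.mean(0).round(4),np.percentile(r[:,0],[5,95]).round(4))
go(.42,-.30,.225,True)
```

```text
top
[[-80, -400, 120], [-80, -400, 160], [-80, -360, 120], [-80, -360, 160], [-80, -320, 120], [-80, -320, 160], [-40, -400, 160], [-40, -400, 200], [-40, -360, 120], [-40, -360, 160], [-40, -360, 200], [-40, -320, 120], [-40, -320, 160], [-40, -320, 200], [-40, -280, 120], [-40, -280, 160], [-40, -240, 120], [-40, -240, 160], [-40, 200, 200], [-40, 240, 200], [0, -400, 120], [0, -400, 160], [0, -400, 200], [0, -360, 120], [0, -360, 160], [0, -360, 200], [0, -320, 120], [0, -320, 160], [0, -320, 200], [0, -280, 120], [0, -280, 160], [0, -280, 200], [0, -240, 120], [0, -240, 160], [0, -240, 200], [0, -160, 120], [0, -160, 160], [0, 200, 200], [0, 240, 200], [40, -400, 120], [40, -400, 160], [40, -400, 200], [40, -360, 120], [40, -360, 160], [40, -360, 200], [40, -320, 160], [40, -320, 200], [40, -280, 120], [40, -280, 160], [40, -280, 200], [40, 200, 240], [40, 200, 280], [40, 200, 320], [40, 200, 360], [40, 240, 200], [40, 240, 240], [40, 240, 280], [40, 240, 320], [40, 240, 360], [40, 280, 120], [40, 280, 160], [40, 280, 240], [40, 280, 280], [40, 280, 320], [40, 280, 360], [80, -40
[... 4138 characters left out ...]
60], [160, -280, 200], [160, 40, 120], [160, 80, 120], [160, 120, 120], [160, 160, 360], [160, 200, 360], [160, 240, 360], [160, 240, 400], [160, 280, 160], [160, 280, 360], [160, 280, 400], [160, 320, 120], [160, 320, 160], [160, 320, 360], [160, 360, 240], [160, 360, 280], [160, 360, 320], [160, 360, 360], [200, -400, 200], [200, -400, 240], [200, -280, 120], [200, -280, 160], [200, 40, 120], [200, 160, 120], [200, 160, 360], [200, 200, 360], [200, 280, 360], [200, 320, 360], [200, 360, 240], [200, 360, 280], [200, 360, 320], [200, 360, 360]]
rod [0.0161 0.0106 0.1582] [0.0135 0.0205]
shift [-0.3212  0.2706  0.0011] turn 3.34 | tip in rack [-0.5664 -0.6658  0.2257] F [-0.8 -0.3  0. ] t 0.1
```

Units first: shifts go in shares of 0.6 m and turns go in shares of 60 degrees. So -0.321 m / 0.6 = -0.535, -0.275 m / 0.6 = -0.4583, 3.34 degrees / 60 = 0.0557.

>>> drive_effector:
  increments:
    - [-0.0767,0.065,0,0.0083,0]
    - [-0.1533,0.1283,0,0.0167,0]
    - [-0.23,0.1933,0,0.025,0]
    - [-0.3067,0.2583,0,0.0333,0]
    - [-0.3833,0.3217,0,0.0417,0]
    - [-0.4583,0.3867,0,0.05,0]
    - [-0.535,0.4517,0,0.0557,0]
    - [-0.535,0.4517,0,0.0557,0]

```text
clock: 1.1
tool_pos: [0.4216, -0.297, 0.2515]
orientation: [180.0, 0.0, -167.1]
force: [0.5, 0.6, 0.1]
opening: 0.0135
gripper_force: 0.0
```

```bash
python3 -c "
from h import *
go(-.13,.082,.20)"
```

```text
shift [-0.1315  0.4557  0.0267] turn 0.29 | tip in rack [-0.2592 -0.3744  0.2265] F [0.5 0.6 0.1] t 1.1
```

To row units: 0.456 m / 0.6 = 0.76, -0.08 m / 0.6 = -0.1333, 0.3 degrees / 60 = 0.005.

>>> drive_effector:
  increments:
    - [-0.02,0.095,0,0,0]
    - [-0.0417,0.19,0,0.005,0]
    - [-0.075,0.285,0,0.005,0]
    - [-0.1033,0.38,0,0.005,0]
    - [-0.1333,0.475,0,0.005,0]
    - [-0.1617,0.57,0.0167,0.005,0]
    - [-0.1917,0.665,0.0333,0.005,0]
    - [-0.2183,0.76,0.045,0.005,0]

```text
clock: 2.1
tool_pos: [0.4477, 0.1748, 0.2242]
orientation: [-180.0, -0.0, -167.7]
force: [1.3, 0.6, -0.3]
opening: 0.0005
gripper_force: 0.0
```

>>> drive_effector:
  increments:
    - [0,0,0,0,0]
    - [0,0,0,0,0]

```text
clock: 2.35
tool_pos: [0.4477, 0.173, 0.2241]
orientation: [-180.0, -0.1, -167.6]
force: [0.1, 0.4, -0.3]
opening: 0.0005
gripper_force: 0.0
```

```bash
python3 -c "
from h import *
go(-.10,.082,.068)"
```

```text
shift [-0.0312  0.0037  0.1311] turn -0.28 | tip in rack [-0.131   0.0785  0.1991] F [ 0.1  0.4 -0.3] t 2.35
```

To row units: 0.131 m / 0.6 = 0.2183, 0.125 m / 0.6 = 0.2083, -0.3 degrees / 60 = -0.005.

>>> drive_effector:
  increments:
    - [0,0.0067,0.075,-0.005,0]
    - [0,0.0067,0.15,-0.005,0]
    - [-0.025,0.0067,0.2083,-0.005,0]
    - [-0.0517,0.0067,0.2183,-0.005,0]
    - [-0.0517,0.0067,0.2183,-0.005,0]
    - [-0.0517,0.0067,0.2183,-0.005,0]

```text
clock: 3.1
tool_pos: [0.4779, 0.184, 0.0948]
orientation: [180.0, 0.1, -167.4]
force: [-0.4, -0.8, 1.0]
opening: 0.0001
gripper_force: 0.0
```

```bash
python3 -c "
from h import *
go(-.08,.082,.068)
s=snap('top','t1.png')"
```

```text
shift [-0.0191 -0.0006  0.0019] turn -0.05 | tip in rack [-0.0991  0.0826  0.0698] F [-0.4 -0.8  1. ] t 3.1
```

```bash
python3 -c "
from h import *
s=snap('scene');cv2.imwrite('pics/s1.png',cv2.resize(s['frame'][130:330,180:400,::-1],None,fx=3,fy=3,interpolation=2))"
```

```text
(no output)
```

View pics/s1.png

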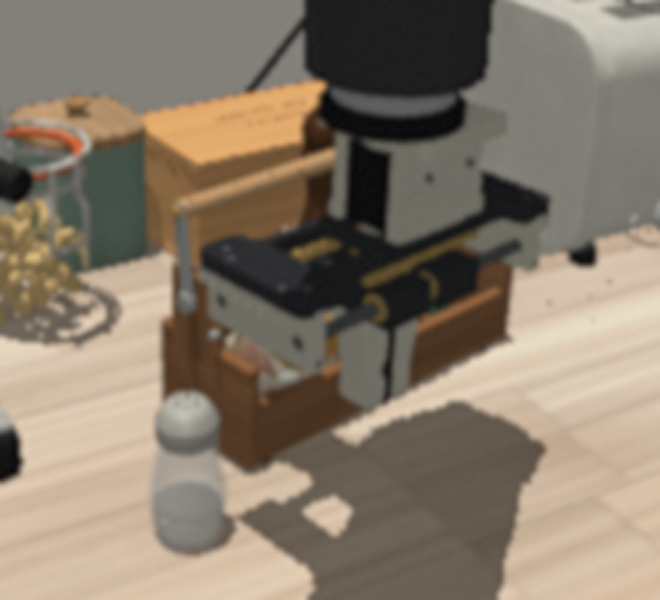

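The fingers stand just in front of the cap and the body clears the rack and the shaker. I creep in and start the arc.

To row units: -0.026 m / 0.6 = -0.0433, -0.022 m / 0.6 = -0.0367.

>>> drive_effector:
  increments:
    - [-0.01,0,0,0,0]
    - [-0.02,0,0,0,0]
    - [-0.03,0,0,0,0]
    - [-0.0367,0,-0.0033,0,0]
    - [-0.0433,0,-0.01,0,0]
    - [-0.0433,0,-0.01,0,0]

```text
clock: 3.95
tool_pos: [0.5018, 0.1891, 0.0995]
orientation: [-180.0, -0.1, -167.4]
force: [-5.5, -1.4, 2.3]
opening: 0.0002
gripper_force: 2.7
```

```bash
python3 -c "
from h import *
go(-.06,.082,.085)
s=snap('top');cv2.imwrite('pics/t2.png',cv2.resize(s['frame'][170:280,190:380,::-1],None,fx=4,fy=4,interpolation=2))
s=snap('scene');cv2.imwrite('pics/s2.png',cv2.resize(s['frame'][130:330,180:400,::-1],None,fx=3,fy=3,interpolation=2))"
```

```text
shift [-0.0147 -0.0004 -0.0105] turn -0.02 | tip in rack [-0.0747  0.0824  0.0745] F [-5.5 -1.4  2.3] t 3.95
```

To row units: -0.009 m / 0.6 = -0.015, -0.006 m / 0.6 = -0.01.

>>> drive_effector:
  increments:
    - [0,0,-0.005,0,0]
    - [-0.0017,0,-0.01,0,0]
    - [-0.0033,0,-0.015,0,0]

```text
clock: 4.42
tool_pos: [0.5051, 0.1905, 0.109]
orientation: [180.0, 0.0, -167.4]
force: [0.8, -0.1, 0.1]
opening: 0.0006
gripper_force: 0.2
```

```bash
python3 -c "
from h import *
go(-.06,.082,.085)
s=snap('scene');cv2.imwrite('pics/s3.png',cv2.resize(s['frame'][130:330,180:400,::-1],None,fx=3,fy=3,interpolation=2))"
```

```text
shift [-0.0111 -0.0011 -0.001 ] turn 0.01 | tip in rack [-0.0711  0.0831  0.084 ] F [ 0.8 -0.1  0.1] t 4.425
```

View pics/s3.png

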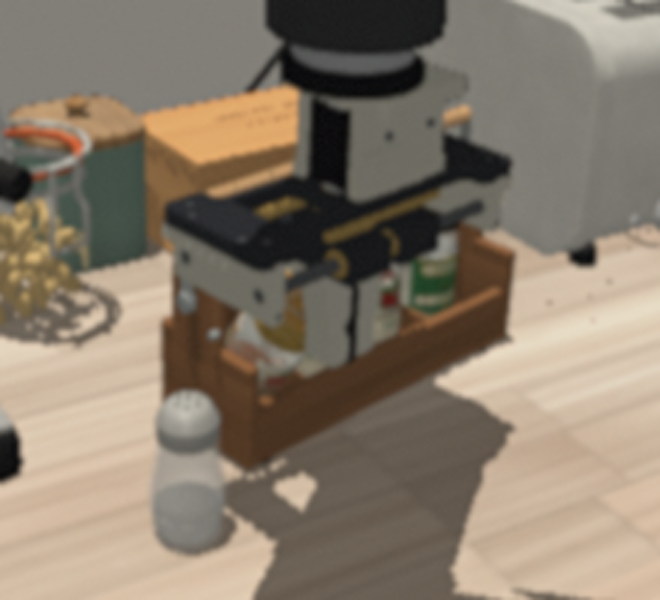

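The picture shows the finger at about (335,320) with the cap tilted up behind it at (285,320). The force is low, so I continue the arc.

To row units: -0.012 m / 0.6 = -0.02, -0.01 m / 0.6 = -0.0167.

>>> drive_effector:
  increments:
    - [-0.005,0,-0.005,0,0]
    - [-0.01,0,-0.01,0,0]
    - [-0.015,0,-0.0133,0,0]
    - [-0.02,0,-0.0167,0,0]

```text
clock: 4.97
tool_pos: [0.5165, 0.1929, 0.1187]
orientation: [180.0, -0.0, -167.4]
force: [-0.9, -0.1, 0.6]
opening: 0.0002
gripper_force: 0.5
```

```bash
python3 -c "
from h import *
go(-.043,.082,.1)"
```

```text
shift [-0.0165 -0.0009 -0.0063] turn -0.0 | tip in rack [-0.0595  0.0829  0.0937] F [-0.9 -0.1  0.6] t 4.975
```

To row units: -0.014 m / 0.6 = -0.0233, -0.01 m / 0.6 = -0.0167.

>>> drive_effector:
  increments:
    - [-0.005,0,-0.0033,0,0]
    - [-0.01,0,-0.0067,0,0]
    - [-0.0167,0,-0.01,0,0]
    - [-0.0233,0,-0.0117,0,0]

```text
clock: 5.48
tool_pos: [0.5304, 0.196, 0.1257]
orientation: [180.0, 0.0, -167.4]
force: [-0.6, -1.2, -0.0]
opening: 0.0002
gripper_force: 0.1
```

```bash
python3 -c "
from h import *
go(-.043,.082,.1)
s=snap('scene');cv2.imwrite('pics/s4.png',cv2.resize(s['frame'][130:330,180:400,::-1],None,fx=3,fy=3,interpolation=2))"
```

```text
shift [-0.0023 -0.0009  0.0007] turn 0.01 | tip in rack [-0.0453  0.0829  0.1007] F [-0.6 -1.2 -0. ] t 5.475
```

View pics/s4.png

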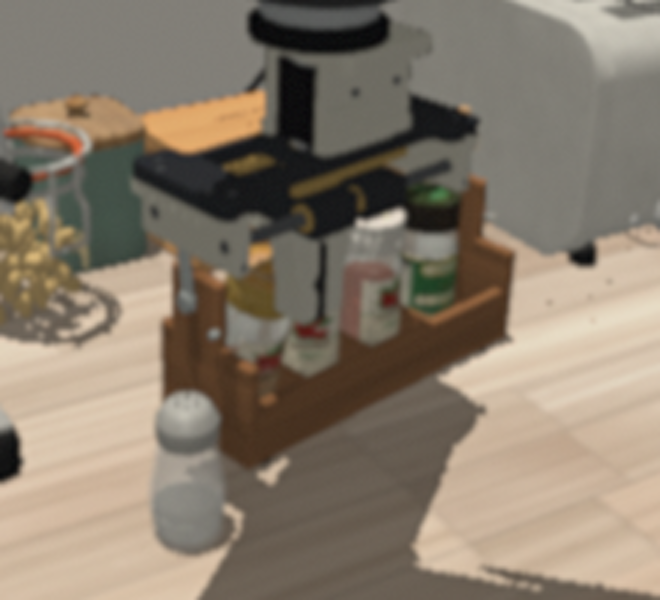

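The jar now leans only about 20°, with its cap at (255,290). A little further and it should right itself.

To row units: -0.015 m / 0.6 = -0.025, -0.012 m / 0.6 = -0.02.

>>> drive_effector:
  increments:
    - [-0.005,0,-0.0017,0,0]
    - [-0.01,0,-0.005,0,0]
    - [-0.015,0,-0.0067,0,0]
    - [-0.02,0,-0.0083,0,0]
    - [-0.025,0,-0.01,0,0]
    - [-0.025,0,-0.01,0,0]

```text
clock: 6.28
tool_pos: [0.5448, 0.1993, 0.1316]
orientation: [180.0, 0.0, -167.4]
force: [0.3, 0.0, -0.7]
opening: 0.0003
gripper_force: 0.0
```

>>> drive_effector:
  increments:
    - [0.0167,0,0,0,0]
    - [0.0667,0,0,0,0]
    - [0.1333,0,-0.05,0,0]
    - [0.2,0,-0.1333,0,0]
    - [0.2,0,-0.1833,0,0]
    - [0.2,0,-0.1833,0,0]

```text
clock: 7.02
tool_pos: [0.4276, 0.1735, 0.2444]
orientation: [179.8, 0.3, -167.3]
force: [0.1, 0.5, -1.0]
opening: 0.0003
gripper_force: 0.0
```

```bash
python3 -c "
from h import *
go(-.13,.0,.2)
s=snap('scene');cv2.imwrite('pics/s5.png',cv2.resize(s['frame'][130:330,180:400,::-1],None,fx=3,fy=3,interpolation=2))
np.save('sW5.npy',cloud(s))
P=to_rack(cloud(s))
s=snap('top');np.save('tW5.npy',cloud(s));P2=to_rack(cloud(s))
for p in(P,P2):
  m=(abs(p[...,0])<.06)&(p[...,1]>.06)&(p[...,1]<.112)&(p[...,2]>.11)&(p[...,2]<.125);q=p[m];print(len(q),q.min(0).round(3) if len(q) else 0,q.max(0).round(3) if len(q) else 0)
"
```

```text
shift [-0.0203 -0.0835  0.0193] turn 0.06 | tip in rack [-0.1505  0.0834  0.2194] F [ 0.1  0.5 -1. ] t 7.025
288 [-0.008  0.066  0.11 ] [0.036 0.11  0.12 ]
278 [-0.007  0.063  0.111] [0.037 0.112 0.121]
```

View pics/s5.png

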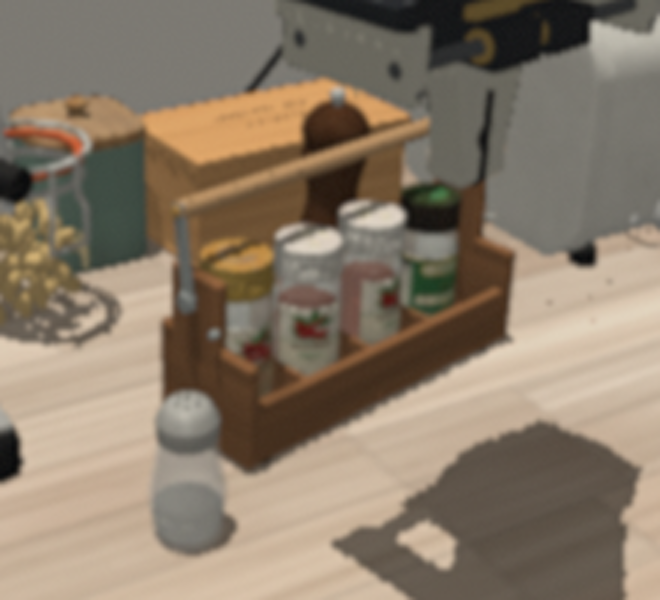

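The jar stands upright, cap at (237,265) and spanning x -8..37 mm in the rack frame. Next I bring the finger behind the rod at y=0.

To row units: -0.21 m / 0.6 = -0.35, -0.18 m / 0.6 = -0.3.

>>> drive_effector:
  increments:
    - [-0.05,-0.0667,0,0,0]
    - [-0.1333,-0.1167,0,0,0]
    - [-0.2167,-0.1383,0,0,0]
    - [-0.3,-0.1383,0,0,0]
    - [-0.35,-0.1383,0,0,0]
    - [-0.35,-0.1383,0.0333,0,0]
    - [-0.35,-0.1383,0.0333,0,0]

```text
clock: 8.0
tool_pos: [0.6492, 0.1371, 0.2174]
orientation: [-179.9, -0.4, -167.4]
force: [-0.1, -0.0, 0.2]
opening: 0.0008
gripper_force: 0.0
```

```bash
python3 -c "
from h import *
go(.055,0,.126)"
```

```text
shift [0.0023 0.0006 0.0664] turn -0.05 | tip in rack [ 0.0577 -0.0005  0.1924] F [-0.1 -0.   0.2] t 8.0
```

To row units: 0.066 m / 0.6 = 0.11, 0.046 m / 0.6 = 0.0767.

>>> drive_effector:
  increments:
    - [0,0,0.05,0,0]
    - [0,0,0.11,0,0]
    - [0,0,0.11,0,0]
    - [0.025,0,0.11,0,0]
    - [0.0417,0,0.11,0,0]
    - [0.055,0,0.11,0,0]
    - [0.0667,0,0.11,0,0]
    - [0.0767,0,0.11,0,0]

```text
clock: 9.0
tool_pos: [0.6053, 0.1279, 0.1559]
orientation: [180.0, 0.0, -167.4]
force: [0.8, 0.1, -0.0]
opening: 0.001
gripper_force: 0.6
```

```bash
python3 -c "
from h import *
go(-.0155,0,.126)"
```

```text
shift [ 0.0285 -0.      0.0049] turn 0.01 | tip in rack [0.013  0.     0.1309] F [ 0.8  0.1 -0. ] t 9.0
```

To row units: 0.029 m / 0.6 = 0.0483, 0.025 m / 0.6 = 0.0417.

>>> drive_effector:
  increments:
    - [0.0117,0,0.0083,0,0]
    - [0.0233,0,0.01,0,0]
    - [0.0333,0,0.01,0,0]
    - [0.0417,0,0.01,0,0]
    - [0.0483,0,0.01,0,0]
    - [0.0483,0,0.01,0,0]

```text
clock: 9.75
tool_pos: [0.5775, 0.1217, 0.1498]
orientation: [180.0, 0.0, -167.4]
force: [3.2, 1.6, -2.2]
opening: 0.0005
gripper_force: 1.4
```

```bash
python3 -c "
from h import *
go(-.0155,0,.126)
P=to_rack(cloud(snap('scene')))
m=(P[...,0]>-.06)&(P[...,0]<.03)&(P[...,1]>.05)&(P[...,1]<.125)&(P[...,2]>.124)&(P[...,2]<.17);q=P[m];print(len(q),np.median(q,0).round(4),q.min(0).round(3),q.max(0).round(3))"
```

```text
shift [-0.0001 -0.0001 -0.0012] turn 0.01 | tip in rack [-1.560e-02  1.000e-04  1.248e-01] F [ 3.2  1.6 -2.2] t 9.75
238 [-0.0362  0.0895  0.1375] [-0.039  0.05   0.13 ] [-0.028  0.125  0.141]
```

To row units: -0.038 m / 0.6 = -0.0633, -0.036 m / 0.6 = -0.06.

>>> drive_effector:
  increments:
    - [-0.01,0,0,0,0]
    - [-0.01,0,-0.0333,0,0]
    - [-0.01,0,-0.0633,0,0]
    - [0.025,0,-0.0633,0,0]
    - [0.0467,0,-0.06,0,0]
    - [0.0467,0,-0.05,0,0]

```text
clock: 10.55
tool_pos: [0.5495, 0.1151, 0.1796]
orientation: [180.0, -0.0, -167.4]
force: [0.6, -0.1, 0.4]
opening: 0.0009
gripper_force: 0.0
```

```bash
python3 -c "
from h import *
go(-.043,0,.12)"
```

```text
shift [-0.0013  0.0002  0.0346] turn 0.02 | tip in rack [-0.0443 -0.0002  0.1546] F [ 0.6 -0.1  0.4] t 10.55
```

To row units: 0.05 m / 0.6 = 0.0833, 0.043 m / 0.6 = 0.0717.

>>> drive_effector:
  increments:
    - [0,0,0.0133,0,0]
    - [0,0,0.025,0,0]
    - [0,0,0.0367,0,0]
    - [0,0,0.0483,0,0]
    - [0,0,0.06,0,0]
    - [0,0,0.0717,0,0]
    - [0,0,0.0833,0,0]

```text
clock: 11.42
tool_pos: [0.5502, 0.1154, 0.129]
orientation: [-180.0, 0.0, -167.4]
force: [-0.4, 0.1, 0.3]
opening: 0.0004
gripper_force: 0.3
```

```bash
python3 -c "
from h import *
go(-.043,0,.0868)"
```

```text
shift [-0.0006  0.0001  0.0172] turn 0.0 | tip in rack [-4.36e-02 -1.00e-04  1.04e-01] F [-0.4  0.1  0.3] t 11.425
```

To row units: 0.02 m / 0.6 = 0.0333, 0.019 m / 0.6 = 0.0317.

>>> drive_effector:
  increments:
    - [0,0,0.0083,0,0]
    - [0,0,0.0167,0,0]
    - [0,0,0.0233,0,0]
    - [0,0,0.0283,0,0]
    - [0,0,0.0317,0,0]
    - [0,0,0.0333,0,0]

```text
clock: 12.18
tool_pos: [0.5505, 0.1155, 0.1114]
orientation: [-180.0, 0.1, -167.3]
force: [-7.0, 0.2, 21.1]
opening: 0.0006
gripper_force: 10.6
```

```bash
python3 -c "
from h import *
go(-.043,0,.0868)
s=snap('scene');cv2.imwrite('pics/s6.png',cv2.resize(s['frame'][130:330,180:400,::-1],None,fx=3,fy=3,interpolation=2))
P=to_rack(cloud(s))
m=(P[...,0]>-.07)&(P[...,0]<-.03)&(P[...,1]>.05)&(P[...,1]<.125)&(P[...,2]>.065)&(P[...,2]<.16);q=P[m];print(len(q),np.median(q,0).round(4),q.min(0).round(3),q.max(0).round(3))"
```

```text
shift [-0.0003  0.0001 -0.0004] turn 0.05 | tip in rack [-0.0433 -0.0001  0.0864] F [-7.   0.2 21.1] t 12.175
314 [-0.0443  0.0892  0.0855] [-0.07   0.05   0.065] [-0.031  0.124  0.16 ]
```

View pics/s6.png

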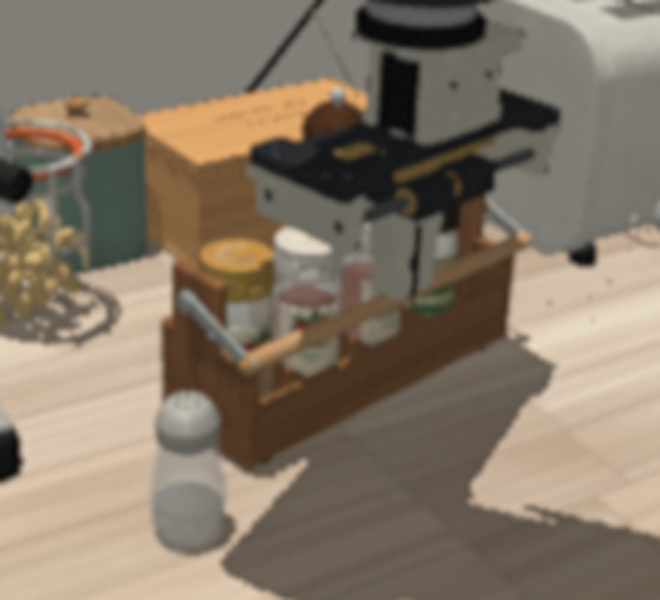

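The rod lies in front of the jars, from (245,362) to (525,238), pressed on its stops (21 N). I withdraw straight up and check.

To row units: -0.13 m / 0.6 = -0.2167, -0.12 m / 0.6 = -0.2.

>>> drive_effector:
  increments:
    - [0,0,-0.0167,0,0]
    - [0,0,-0.0667,0,0]
    - [0.05,0,-0.15,0,0]
    - [0.1333,0,-0.2,0,0]
    - [0.2167,0,-0.2167,0,0]
    - [0.2167,0,-0.2167,0,0]
    - [0.2167,0,-0.2167,0,0]

```text
clock: 13.1
tool_pos: [0.4235, 0.0871, 0.2401]
orientation: [180.0, 0.1, -167.3]
force: [0.8, -0.2, -0.3]
opening: 0.0004
gripper_force: 0.0
```

```bash
python3 -c "
from h import *
go(-.043,0,.0868)
S=[snap('scene'),snap('top')]
a=S[0]['frame'][130:330,180:400,::-1];b=S[1]['frame'][150:300,190:380,::-1]
cv2.imwrite('pics/f.png',np.hstack([cv2.resize(a,(400,364),interpolation=2),cv2.resize(b,(400,364),interpolation=2)]))
for s in S:
  P=to_rack(cloud(s))
  m=(P[...,0]>-.055)&(P[...,0]<-.03)&(abs(P[...,1])<.1)&(P[...,2]>.06)&(P[...,2]<.16);q=P[m];print('rod',len(q),np.median(q,0).round(4),np.percentile(q[:,2],[3,97]).round(4))
  for y in(-.087,-.029,.029,.087):
    m=(abs(P[...,0])<.05)&(abs(P[...,1]-y)<.026)&(P[...,2]>.1)&(P[...,2]<.125);q=P[m];print(len(q),q.min(0).round(3),q.max(0).round(3))
"
```

```text
shift [-0.1303 -0.0002  0.1285] turn 0.03 | tip in rack [-0.1734  0.      0.2151] F [ 0.8 -0.2 -0.3] t 13.1
rod 511 [-0.0441  0.0112  0.0849] [0.0777 0.0877]
219 [-0.009 -0.113  0.1  ] [ 0.033 -0.065  0.117]
263 [-0.01  -0.052  0.1  ] [ 0.034 -0.006  0.113]
291 [-0.01   0.009  0.1  ] [0.034 0.051 0.113]
371 [-0.009  0.066  0.1  ] [0.037 0.109 0.119]
rod 583 [-0.0398  0.0008  0.0851] [0.0807 0.0885]
348 [-0.008 -0.109  0.1  ] [ 0.034 -0.068  0.115]
379 [-0.008 -0.052  0.1  ] [ 0.033 -0.009  0.115]
377 [-0.009  0.005  0.1  ] [0.033 0.048 0.114]
447 [-0.008  0.062  0.1  ] [0.037 0.113 0.122]
```

View pics/f.png

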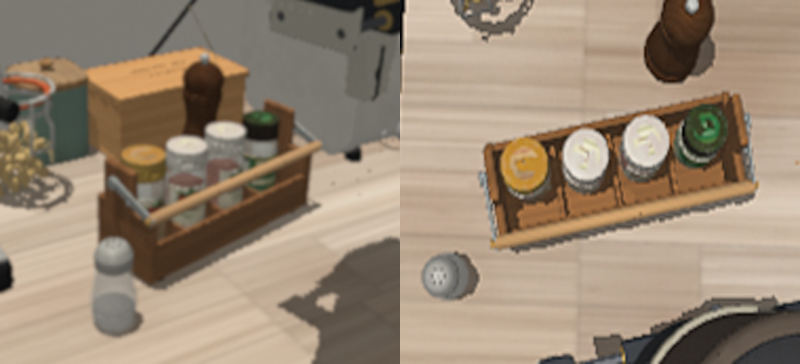

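All four jars are upright with caps in line. The rod's top is at about 87 mm, which matches the closed position. The robot is clear, so I hand in.

```bash
python3 -c "
from plant import ctrl
print(ctrl.close_job())"
```

```text
the job is handed in; nothing more can be done
None
```

The toppled jar is pushed back upright in its bay and the retaining bar is closed on its stops; by the last camera check the other jars, mill and shaker still stand, and the job was handed in at about 13 s with no verdict returned.

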